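Park the index plunger of a cutting-board stop and set the stop to a template

ROBOT

A 6-joint arm with a two-finger parallel gripper is mounted at the origin on the work surface. World frame = base frame: x ahead of the robot, y to its left, z up, the work surface at z = 0. Lengths are in mm, angles in rad, forces in N, time in s.
With the tool pointing down it reaches from about 325 to 925 mm from the base axis. Payload 3.1 kg.
Tool frame: the origin (TCP) lies between the finger pads; the fingertips stand 11 mm ahead of it and the grasp point (between the pads) lies 8 mm behind it; z points along the fingers, y is the line along which they close (so a half turn about z gives the same grasp; the last joint's range is limited). The gripper opens to 85 mm and grips with 20 to 120 N. Pads are 22 mm wide; open, the fingers measure 114 mm over their backs; the gripper's body (76 mm by 85 mm) begins 54 mm behind the grasp point. The pads swing forward as they close: fully open they stand 13 mm farther back than shut.
Start: joints at [1.025, 0.217, 1.613, -0, 1.311, -0.112], TCP at [262.685, 567.13, 242.3] pointing down, gripper open.
Joint ranges: [-2.75, 2.75], [-0.78, 2.1], [0.31, 2.55], [-1.13, 4.27], [0.13, 2.63], [-2.58, 2.58]. Speed limits (rad/s): [2.79, 2.79, 3.14, 3.14, 3.14, 3.14].

INTERFACE

Orientations are given as a 3x3 rotation matrix whose columns are the frame's x, y, z axes.
In Python, from bench import robot gives the robot as it stands. The module is installed in compiled form; this text tells all that it offers.
- The arm moves only by the tool step_arm, never from a script. Its argument "series" is a list that holds one entry, the list of rows, each a list of 7 numbers: the shift along the world's x, y, z in m, then the turn, a rotation vector about the world's x, y, z in degrees, then the opening, from 0 (shut) to 1 (fully open). A call has 1 to 10 rows; each row shifts and turns the commanded pose from where the row before left it; what a row does not reach is not made up. A row lasts 1/8 s, in which the tool goes at most 62.5 mm and 10.7 degrees, less where a joint would pass 70% of its speed; a pose out of reach is approached as far as the arm can. A call with a gripper value outside its range is refused whole. The fingers move at their own pace and stop on an object; "grip_force" is the grip in N (left out, the last holds). Time passes only in rows, so rows that do not move let the fingers close. It gives the time, the measured TCP pose, the force, the opening and the grip force at its end, in the units of the state.
- robot.sense(): the state, without advancing time (a new reading comes with each control period).
- robot.capture(name): name is "scene" or "top"; returns a dict with "img" (384x512x3 uint8, red, green, blue), "intrinsics" (3x3 intrinsics, pixels), "D" ([k1, k2, p1, p2, k3] as OpenCV has them; the pictures are not rectified), "camera_from_world" (4x4, takes a point from world to camera coordinates). Camera axes: x right, y up, looking along -z (the intrinsics and any distortion apply to the point x, -y, -z); pixel columns grow to the right and rows downward; lengths in mm; the calibration is good to about 2 mm. A picture is of the moment at which its call begins. There is no depth.
- robot.sign_off(): hands the job in; it is judged then, once.
The state is a dict: "clock": time; "q": joint angles; "qd": joint speeds; "joint_efforts": joint torques, N m; "tool_pos": TCP position; "tool_rot": TCP orientation; "ft_force": force on the tool from outside, world axes, zero at the start; "wrist_torque": the same for the moment, N m; "grip_width": finger opening in mm; "finger_force": force on a finger pad.
Only numpy, scipy, OpenCV 4.12 (cv2) and the standard library are available. Lean on these libraries where they do the work, as an engineer would, in place of code of your own. Each camera call takes 0.05 s, during which the arm holds its last target. There are 200 camera calls.

TASK

The width we need falls between the index slots of the cutting board's sliding stop: pull the stop's sprung plunger up by its T-handle, turn it clockwise and let it down into its rest notch so that it stays up by itself, never forcing it against its end stop or its sleeve. Then slide the freed stop along the rail until it just nips the plywood template square against the fence, lightly but so that the template cannot shift, and let go. Leave the brass paperweight, the glue jar and the clip box alone.

Things in the scene. Friction and masses are not known exactly. Their poses are not given: they have to be found in the camera images.
- cutting_board: Fixed grey board 340 x 540 mm, 18 mm thick, with a green 2 mm cutting mat on it; origin at the centre of its underside, on the table. Its y axis is the rail's direction (towards the fence), x points across. The aluminium guide rail (40 mm wide, top 28 mm above the table, index slots every 20 mm) runs along y at x = -85 mm.
- stop_carriage: Sliding stop: grey block 64 (x) x 90 (y) x 22 mm on the rail, y from -55 to +35 mm; origin on the plunger's axis at the block's underside, 28.5 mm above the table. Slides along its y only, up to 260 mm to the fence; a friction shoe (4 N) holds it. Its steel blade (8 mm thick, to 157 mm in +x, 48 mm high) stands 3 to 23 mm proud of the +y face, as its fine screw was last set: not measured.
- carriage_rear (a point): Centre of the rear face (away from the fence) of the stop's block, 39.5 mm above the table; a free face that can be pushed. The stop is locked (1 mm of play) while the plunger is down in an index slot, free when it is parked.
- sleeve: The plunger's steel sleeve on the block, 35 mm across; origin on the axis at the block's top, 50.5 mm above the table. Its rim, twice round: a deep slot (under the bar at the start), clockwise of it a land 24 mm above the block, at 70 degrees a rest notch 3 mm below the land, then a wall 7 mm above the land that stops the turn. The wall also bars turning the other way.
- t_handle: The plunger's black T-handle: bar 46 mm long (its x), 12 mm wide (y), 18 mm tall, on a 9 mm steel stem with a 5 mm cross pin that rides in the sleeve. Origin at the bar's centre, on the upright axis, 104.5 mm above the table when down. 14 mm free between the bar's underside and the sleeve's highest rim when down.
- plunger_pull (a joint): How far the plunger is pulled up, m: 0 down in an index slot, the cross pin clears the land at 0.009, solid end stop at 0.0115, 0.006 when it hangs in the rest notch. Spring and weight pull it down with about 8 N at 0, 12 N at the rest notch and 16 N at the end stop.
- plunger_turn (a joint): Turn of the plunger, rad, positive clockwise seen from above: 0 in the deep slot (play 0.08 either way), 1.22 in the rest notch (1.14 to 1.30).
- fence: Fixed aluminium bar 200 mm (x) x 20 mm (y) x 22 mm clamped across the mat; origin at the middle of its face towards the stop, at the mat's surface, 20 mm above the table; axes parallel to the board's. Where along the rail it is clamped changes.
- template: Loose plywood template 110 mm (x) x 120 mm (y) x 10 mm, about 0.16 kg, lying on the mat a few mm short of the fence and slightly skewed; origin at the middle of its edge next to the fence, on its underside; y points at the fence.
- paperweight: Brass paperweight, 42 mm across, 40 mm tall, on the mat's outer side; origin at its foot. Leave alone.
- glue_jar: White jar, 66 mm across, 85 mm tall, on the table; origin at its foot. Leave alone.
- clip_box: Small dotted box 94 x 74 x 34 mm on the table; origin at its foot. Leave alone.
Not all that is in view belongs to the job. Leave any orange look-alike of the template alone.

How it is judged (in metres and radians):
On the way, in this order (a step that is already met when the one before it is completed fails the run):
1. the plunger is pulled up, turned and let down into its rest notch (value of joint plunger_pull between 0.0045 and 0.0075 m and value of joint plunger_turn above 1 rad), for 0.2 s.
2. the template is nipped lightly and square between stop and fence (all of step 1 and contact force between stop_carriage and template above 0.5 N and contact force between template and fence above 0.5 N and y of template in the frame of fence between -0.0015 and 0.0015 m and angle between the y axis of template and the y axis of fence, either way round below 0.015 rad and angle between template's own z axis and vertical below 0.02 rad), for 0.2 s.
At the end, for the whole second after the job is handed in: The plunger hangs in its rest notch by itself (pulled 4.5 to 7.5 mm, turned over 1.0 rad); the template lies flat, within 0.015 rad of square and within 1.5 mm of the fence, pressed on by the stop and by the fence with over 0.5 N; stop and template are at rest (all of step 2 and linear speed of each of template, stop_carriage below 0.01 m/s); the robot touches nothing.
It fails at once if the plunger is forced against its end stop or its sleeve (over 30 N between them) (contact force between t_handle and sleeve above 30 N).
It fails at once if the stop is pressed on the template with over 10 N (contact force between stop_carriage and template above 10 N).
It fails at once if a bystander (paperweight, glue jar, clip box) is moved by more than 10 mm (distance of any of paperweight, glue_jar, clip_box from where it was at the start of the episode above 0.01 m).
It also fails if it takes over 67 s, if anything falls off the work surface, if the arm or the gripper's body presses on something with over 40 N, if the wrist force passes 120 N, or if a joint passes its speed limit or range.

## Working session

There is one attempt and no reset: what is moved stays moved. The work goes in short steps, Python scripts to look and compute and a tool call to move; the robot and the scene stay as the last step left them, time stands still between calls to the robot, and variables do not carry over. Pictures are saved under pics/ and viewed, at most 10 in all, crops included, and the job is handed in when it is done.

Besides the shell and the picture viewer there is one more tool, called after ">>>" as a command line: name --argument value ..., lists and objects as JSON in quotes. step_arm: Moves the arm, as the interface text tells. Its arguments: {"type":"object","properties":{"series":{"type":"array","items":{"type":"array","items":{"type":"array","items":{"type":"number"}}}},"grip_force":{"type":"number"}},"required":["series"]}

```bash
mkdir -p pics; cat > h.py <<'E'
import numpy as np, cv2
from bench import robot
def cap(n):
    c=robot.capture(n); return c
def ray(c,uv):
    uv=np.array(uv,float).reshape(-1,1,2)
    p=cv2.undistortPoints(uv,np.array(c['intrinsics']),np.array(c['D'])).reshape(-1,2)
    T=np.array(c['camera_from_world']);R=T[:3,:3];t=T[:3,3]
    d=np.c_[p[:,0],-p[:,1],-np.ones(len(p))]@R
    return -R.T@t,d
def onz(c,uv,z):
    o,d=ray(c,uv); return o+d*((z-o[2])/d[:,2])[:,None]
def proj(c,P):
    P=np.array(P,float).reshape(-1,3);T=np.array(c['camera_from_world'])
    q=P@T[:3,:3].T+T[:3,3]; q=q*[1,-1,-1]
    return cv2.projectPoints(q,np.zeros(3),np.zeros(3),np.array(c['intrinsics']),np.array(c['D']))[0].reshape(-1,2)
E
python3 - <<'E'
from h import *
for n in ("scene","top"):
    c=cap(n); im=cv2.cvtColor(c['img'],cv2.COLOR_RGB2BGR); cv2.imwrite(f'pics/{n}0.png',cv2.resize(im,(800,600),interpolation=cv2.INTER_CUBIC)); cv2.imwrite(f'raw_{n}.png',im)
    T=np.array(c['camera_from_world']);print(n,-T[:3,:3].T@T[:3,3],T[:3,:3].round(2).tolist(),np.array(c['intrinsics'])[0,0])
print({k:np.round(v,3).tolist() for k,v in robot.sense().items()})
E
```

```text
scene [1838.59410046  -76.70674676  917.54791521] [[0.07, 1.0, -0.0], [-0.55, 0.04, 0.84], [0.83, -0.06, 0.55]] 493.4297408124898
top [4.70027173e+02 9.75876516e-01 1.58034221e+03] [[0.02, -1.0, -0.0], [1.0, 0.02, 0.09], [-0.09, -0.0, 1.0]] 382.7324026507513
{'clock': 0.1, 'q': [1.025, 0.218, 1.615, -0.0, 1.311, -0.112], 'qd': [-0.001, 0.001, -0.004, -0.001, -0.002, 0.001], 'joint_efforts': [-0.002, -39.807, -30.497, -0.0, 0.004, 0.0], 'tool_pos': [262.301, 566.498, 241.088], 'tool_rot': [[-0.907, 0.42, -0.001], [0.42, 0.907, -0.002], [0.0, -0.002, -1.0]], 'ft_force': [0.219, 0.141, -0.064], 'wrist_torque': [0.016, 0.049, 0.028], 'finger_force': 0.0, 'grip_width': 85.265}
```

View pics/scene0.png

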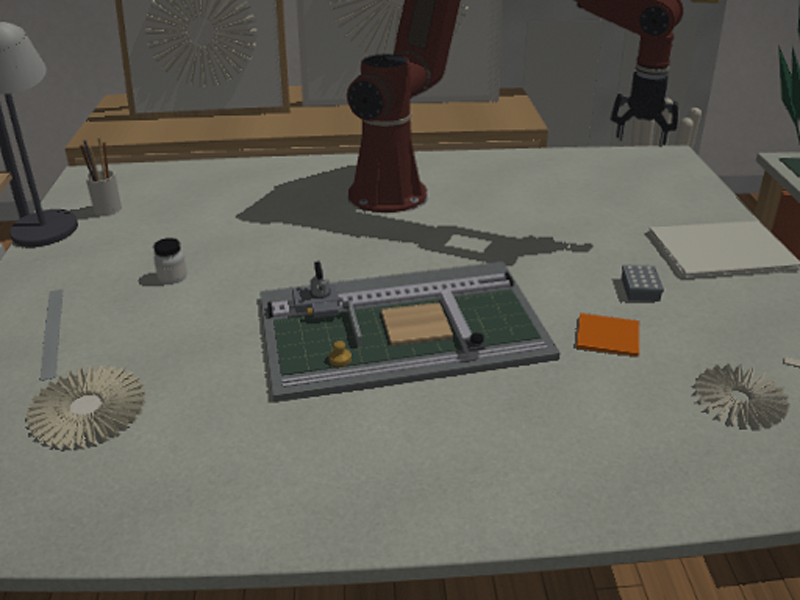

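View pics/top0.png

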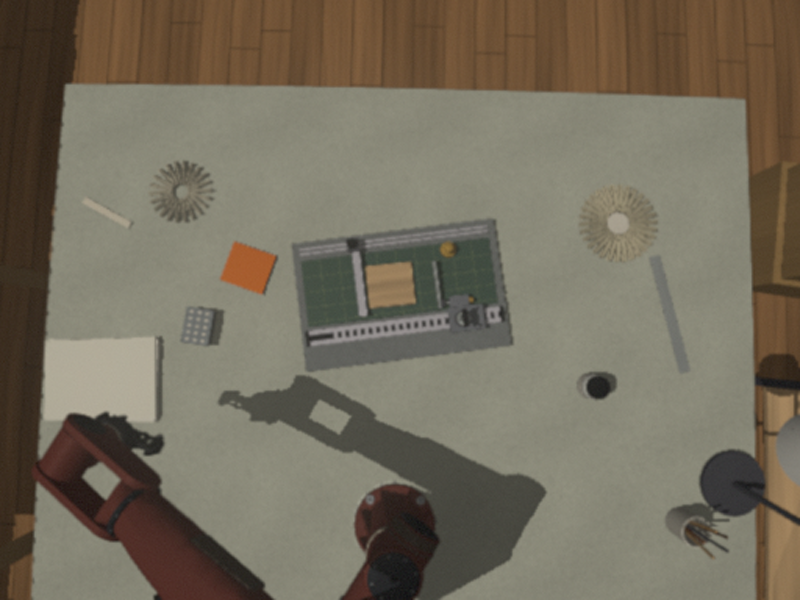

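The scene view shows the board at about (265–560, 265–395), with the T-handle near (320,270), the template at (418,323), the fence at (460,325) and the paperweight at (340,353). In the top view the board spans (295–512, 220–370), with the stop near (465,316), the template at (390,285) and the fence at (360,283). I'll zoom in on both.

```bash
python3 - <<'E'
import cv2
im=cv2.imread('raw_top.png')[135:245,180:335]; cv2.imwrite('pics/topc.png',cv2.resize(im,None,fx=5.16,fy=5.16,interpolation=cv2.INTER_CUBIC))
im=cv2.imread('raw_scene.png')[160:260,160:365]; im=cv2.convertScaleAbs(im,alpha=1.4,beta=10);cv2.imwrite('pics/scc.png',cv2.resize(im,None,fx=3.9,fy=3.9,interpolation=cv2.INTER_CUBIC))
E
```

```text
(no output)
```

View pics/topc.png

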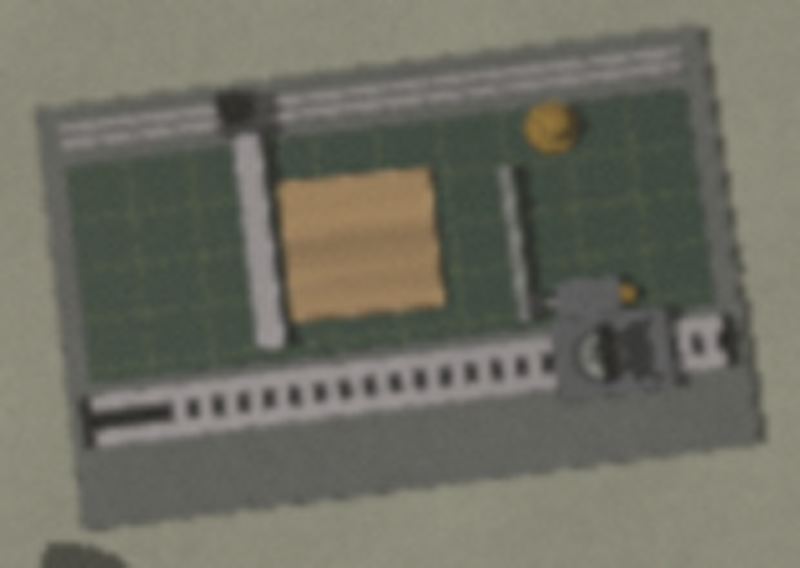

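View pics/scc.png

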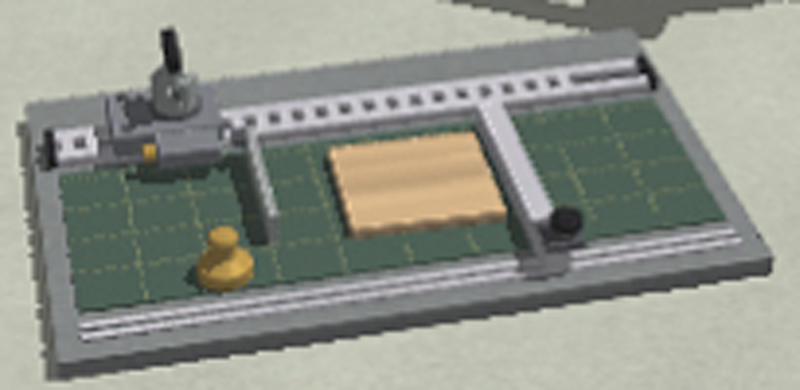

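The top crop shows the board corners at about (40,107), (705,30), (762,437) and (88,528), the sleeve near (598,355) and the dark bar near (635,347). The template spans (278–443, 168–320) and the fence's inner face is at about x=270–285. The scene crop shows the bar end-on at (168–178, 30–70), so it points roughly along board x.

```bash
cat > loc.py <<'E'
from h import *
ct=cap('top'); cs=cap('scene')
g=cv2.cvtColor(ct['img'],cv2.COLOR_RGB2GRAY); b=cv2.GaussianBlur(g,(3,3),0)
hsv=cv2.cvtColor(ct['img'],cv2.COLOR_RGB2HSV)
print('table',ct['img'][150,260],'board',ct['img'][232,230])
roi=np.zeros_like(g); roi[138:239,182:332]=1
m=((b<118)*roi).astype(np.uint8); m=cv2.morphologyEx(m,cv2.MORPH_CLOSE,np.ones((9,9)))
cn=max(cv2.findContours(m,0,1)[0],key=cv2.contourArea); h=cv2.convexHull(cn)
q=cv2.approxPolyDP(h,6,True).reshape(-1,2); print(q.tolist())
P=onz(ct,q,18)[:,:2]; r=cv2.minAreaRect(onz(ct,h.reshape(-1,2),18)[:,:2].astype(np.float32)); print('rect',r)
hs=hsv.astype(int); w=(hs[...,0]>8)&(hs[...,0]<22)&(hs[...,1]>60)&(hs[...,2]>120)&(roi>0)
w=w.astype(np.uint8); n,l,s,ce=cv2.connectedComponentsWithStats(w)
for i in range(1,n):
    if s[i,4]>100:
        c=max(cv2.findContours((l==i).astype(np.uint8),0,1)[0],key=cv2.contourArea).reshape(-1,2)
        print('wood',s[i],cv2.minAreaRect(onz(ct,c,30)[:,:2].astype(np.float32)))
cv2.imwrite('raw_top.png',ct['img'][...,::-1]);cv2.imwrite('raw_scene.png',cs['img'][...,::-1])
gs=cv2.cvtColor(cs['img'],cv2.COLOR_RGB2GRAY)
print('top bar');print(g[195:212,292:312])
print('scene bar');print(gs[164:184,194:216])
E
python3 loc.py
```

```text
table [116 114 111] board [97 99 93]
[[317, 141], [328, 220], [195, 236], [188, 155]]
rect ((595.92431640625, -2.80694580078125), (342.0943908691406, 548.2947998046875), 8.600160598754883)
wood [234 168  32  29 770] ((618.6631469726562, 27.748550415039062), (108.54073333740234, 118.05815124511719), 7.220020771026611)
top bar
[[ 92  93  95  92  85  86  83  82  82  84  83  86  86  83  84  86  80  63
   57  60]
 [ 87  90  93  92  86  87  87  88  89  91  90  88  85  80  81  88  84  63
   61  70]
 [ 88  90  92  85  74  70  79  89  91  86  74  73  70  73  84  92  86  71
   77  99]
 [ 88  88  87  72  55  51  61  79  81  71  62  59  62  72  87  94  88  76
   85 110]
 [ 88  85  84  74  51  46  51  61  68  62  59  60  61  74  90  92  88  77
   82 110]
 [ 81  88  96  91  59  47  48  55  59  61  57  58  61  70  89  94  90  77
   72 105]
 [ 82  99 104  88  57  46  49  56  63  58  60  58  58  66  81  91  93  79
   67 100]
 [ 89 106 100  77  54  48  47  55  67  64  59  56  59  60  75  91  93  81
   63  96]
 [ 92 111 101  76  61  49  46  56  67  67  60  59  57  61  74  90  95  84
   64  82]
 [ 89 10
[... 1843 characters left out ...]
4  13  63 132 125 127 129 128
  127 128 129 127]
 [127 128 129 129 130 129  97  70  48  12  12  10  59 133 128 128 128 128
  129 129 127 128]
 [128 129 129 129 127  96  57  52  54  28  24  36  69 125 119 117 123 129
  128 127 126 125]
 [129 128 129 127 104  56  53  56  57  50  50  65  69  89 104 103 107 129
  128 127 128 129]
 [127 128 129 128 100  50  56  57  58  56  61  78 100  97 103  86  96 119
  118 118 112 115]
 [130 128 130 131 108  50  56  57  56  54  59  73  90  95  85  78  86  99
   99  95  95  94]
 [125 117 118 116  88  51  56  54  59  83  58  66  59  67  72  78  79  86
   85  83  87  90]
 [101  96 102  93  79  53  55  54  67 107  50  46  53  58  71  79  81  84
   83  82  83  86]]
```

```bash
python3 - <<'E'
from h import *
ct=cap('top'); cs=cap('scene')
q=np.array([[317,141],[328,220],[195,236],[188,155]])
P=onz(ct,q,18)[:,:2];print(P.round(1).tolist())
for a,b in((0,3),(1,2)):
    d=P[b]-P[a];print(np.linalg.norm(d),np.degrees(np.arctan2(-d[0],d[1])))
for a,b in((1,0),(2,3)):
    d=P[b]-P[a];print(np.linalg.norm(d),np.degrees(np.arctan2(d[1],d[0])))
# dark centroids
gt=255-cv2.cvtColor(ct['img'],cv2.COLOR_RGB2GRAY).astype(float); gs=255-cv2.cvtColor(cs['img'],cv2.COLOR_RGB2GRAY).astype(float)
def cen(g,r0,r1,c0,c1,th):
    w=np.clip(g[r0:r1,c0:c1]-th,0,40); y,x=np.mgrid[r0:r1,c0:c1]; u=(w*x).sum()/w.sum(); v=(w*y).sum()/w.sum()
    C=np.cov(np.c_[x.ravel(),y.ravel()].T,aweights=w.ravel()); return (u,v),np.linalg.eigh(C)
ut,et=cen(gt,194,211,294,301,190); us,es=cen(gs,164,179,199,208,180)
print(ut,et[1][:,1],us,es[1][:,1])
o1,d1=ray(ct,ut);o2,d2=ray(cs,us);d1=d1[0];d2=d2[0]
s=np.linalg.lstsq(np.c_[d1,-d2],o2-o1,rcond=None)[0];print('bar',o1+s[0]*d1,o2+s[1]*d2)
H=onz(ct,ut,107)[0];print('top at 107',H,'scene at 104.5',onz(cs,us,104.5)[0])
e=et[1][:,1];A=onz(ct,np.array(ut)+5*e,113)[0]-onz(ct,np.array(ut)-5*e,113)[0];print('bar yaw',np.degrees(np.arctan2(A[1],A[0])))
c0=P.mean(0)
print('board c',c0)
for yaw in (5,7,9):
    t=np.radians(yaw);ex=np.array([np.cos(t),np.sin(t)]);ey=np.array([-ex[1],ex[0]]);print(yaw,'handle in board',(H[:2]-c0)@ex,(H[:2]-c0)@ey)
E
```

```text
[[795.4, -247.9], [470.2, -295.5], [393.4, 243.8], [724.9, 284.6]]
537.1373921899299 7.533057329933984
544.7770885196901 8.105799694424233
328.6138639311245 8.324994264173517
334.0422189640057 7.006380852068359
(np.float64(297.7734693877551), np.float64(202.66530612244898)) [0.14390123 0.98959206] (np.float64(203.2716121495327), np.float64(173.28855140186917)) [0.10380391 0.99459778]
bar [ 534.45999038 -162.07710798  101.99545783] [ 534.45748542 -162.99661063  102.09676441]
top at 107 [ 534.24187054 -161.5251363   107.        ] scene at 104.5 [ 538.30093763 -162.74230371  104.5       ]
bar yaw -170.95238146186458
board c [595.96751116  -3.7684836 ]
5 handle in board -75.24015415802819 -151.7765969509295
7 handle in board -80.49124673384182 -149.0582952369996
9 handle in board -85.64427312423636 -146.15838895099367
```

>>> step_arm --series '[[[0.018,-0.0486,0,0,0,2.2,1],[0.018,-0.0486,0,0,0,2.2,1],[0.018,-0.0486,0,0,0,2.2,1],[0.018,-0.0486,0,0,0,2.2,1],[0.018,-0.0486,0,0,0,2.2,1],[0.018,-0.0486,0,0,0,2.2,1],[0.018,-0.0486,0,0,0,2.2,1],[0.018,-0.0486,0,0,0,2.2,1],[0.018,-0.0486,0,0,0,2.2,1],[0.018,-0.0486,0,0,0,2.2,1]]]' --grip_force 20

```text
clock: 1.55
tool_pos: [443.1, 79.5, 242.6]
tool_rot: [[-0.999, 0.049, 0.001], [0.049, 0.999, 0.0], [-0.001, 0.0, -1.0]]
ft_force: [0.1, 0.8, 0.4]
grip_width: 85.2
finger_force: 0.0
```

>>> step_arm --series '[[[0.018,-0.0486,0,0,0,2.2,1],[0.018,-0.0486,0,0,0,2.2,1],[0.018,-0.0486,0,0,0,2.2,1],[0.018,-0.0486,0,0,0,2.2,1],[0.018,-0.0486,0,0,0,2.2,1],[0,0,0,0,0,0,1],[0,0,0,0,0,0,1]]]'

```text
clock: 2.42
tool_pos: [532.2, -161.5, 241.9]
tool_rot: [[-0.99, -0.141, -0.001], [-0.141, 0.99, 0.001], [0.001, 0.001, -1.0]]
ft_force: [-0.1, -0.7, 0.5]
grip_width: 85.2
finger_force: 0.0
```

>>> step_arm --series '[[[0.001,0,-0.03,0,0,0,1],[0,0,-0.03,0,0,0,1],[0,0,-0.03,0,0,0,1],[0,0,-0.03,0,0,0,0.8],[0,0,-0.012,0,0,0,0.6],[0,0,0,0,0,0,0.5],[0,0,0,0,0,0,0.5]]]'

```text
clock: 3.3
tool_pos: [534.7, -161.9, 111.8]
tool_rot: [[-0.99, -0.142, 0.002], [-0.142, 0.99, -0.001], [-0.002, -0.001, -1.0]]
ft_force: [-0.6, 0.8, 0.2]
grip_width: 42.7
finger_force: 0.0
```

```bash
python3 - <<'E'
from h import *
c=cap('scene');s=robot.sense();p=np.array(s['tool_pos']);R=np.array(s['tool_rot']);print(p,s['grip_width'])
im=np.ascontiguousarray(c['img'][120:195,155:255,::-1]); im=cv2.convertScaleAbs(im,alpha=1.5,beta=15)
cv2.imwrite('pics/g1.png',cv2.resize(im,None,fx=8,fy=8,interpolation=cv2.INTER_CUBIC))
print((proj(c,[p,p+R[:,2]*11,p-R[:,2]*50,[533,-162,104.5]])-[155,120])*8)
g=cv2.cvtColor(c['img'],cv2.COLOR_RGB2GRAY);print(g[150:186,185:225])
E
```

```text
[ 534.92458226 -162.14453064  112.05347441] 43.02248563408695
[[386.65394694 405.09352007]
 [388.47586491 429.17298383]
 [378.25691375 293.2708614 ]
 [388.42608226 418.9728388 ]]
[[ 35  32  53 ...  20  38  66]
 [ 37  33  57 ...  45  98 118]
 [ 31  37  68 ...  65 135 139]
 ...
 [121 117 125 ...  94  94  94]
 [ 96  94  96 ...  95  95  95]
 [ 91  93  69 ...  94  94  94]]
```

View pics/g1.png

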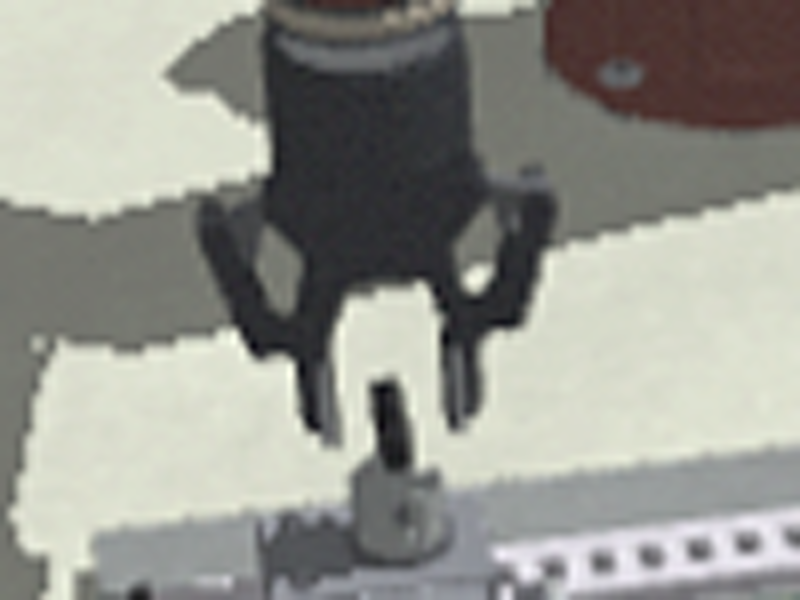

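The bar sits midway between the fingers: the inner edges are at x≈335 and 445, and the bar at ≈391. Next I descend and close in stages.

>>> step_arm --series '[[[0,0,-0.006,0,0,0,0.5],[0,0,-0.006,0,0,0,0.4],[0,0,0,0,0,0,0.3],[0,0,0,0,0,0,0.22],[0,0,0,0,0,0,0.19],[0,0,0,0,0,0,0.17],[0,0,0,0,0,0,0.17]]]' --grip_force 20

```text
clock: 4.22
tool_pos: [533.8, -161.9, 98.4]
tool_rot: [[-0.99, -0.142, 0.0], [-0.142, 0.99, -0.0], [-0.0, -0.0, -1.0]]
ft_force: [0.8, -0.7, 0.3]
grip_width: 14.5
finger_force: 0.0
```

>>> step_arm --series '[[[0,0,0,0,0,0,0.155],[0,0,0,0,0,0,0.15],[0,0,0,0,0,0,0.145],[0,0,0,0,0,0,0.14]]]'

```text
clock: 4.72
tool_pos: [533.7, -162.2, 98.3]
tool_rot: [[-0.99, -0.142, 0.0], [-0.142, 0.99, -0.001], [-0.0, -0.001, -1.0]]
ft_force: [-0.8, -1.3, -0.6]
grip_width: 12.3
finger_force: 1.2
```

>>> step_arm --series '[[[0,0,0,0,0,0,0.1],[0,0,0,0,0,0,0.05],[0,0,0,0,0,0,0.0],[0,0,0,0,0,0,0.0]]]' --grip_force 50

```text
clock: 5.22
tool_pos: [533.8, -162.2, 98.5]
tool_rot: [[-0.99, -0.142, 0.0], [-0.142, 0.99, -0.001], [-0.0, -0.001, -1.0]]
ft_force: [-1.0, -3.7, 2.1]
grip_width: 10.8
finger_force: 49.3
```

>>> step_arm --series '[[[0,0,0.002,0,0,0,0],[0,0,0.002,0,0,0,0],[0,0,0.002,0,0,0,0],[0,0,0,0,0,0,0]]]'

```text
clock: 5.72
tool_pos: [533.5, -161.5, 102.7]
tool_rot: [[-0.99, -0.141, 0.0], [-0.141, 0.99, 0.001], [-0.0, 0.001, -1.0]]
ft_force: [3.9, -3.0, -10.9]
grip_width: 11.1
finger_force: 48.7
```

>>> step_arm --series '[[[0,0,0.0015,0,0,0,0],[0,0,0.0015,0,0,0,0],[0,0,0,0,0,0,0],[0,0,0,0,0,0,0]]]'

```text
clock: 6.22
tool_pos: [533.4, -161.3, 105.2]
tool_rot: [[-0.99, -0.141, 0.0], [-0.141, 0.99, 0.001], [-0.0, 0.001, -1.0]]
ft_force: [5.6, -4.2, -13.1]
grip_width: 10.9
finger_force: 48.7
```

>>> step_arm --series '[[[0.0005,-0.0004,0.0015,0,0,0,0],[0.0005,-0.0004,0.0015,0,0,0,0],[0,0,0.0007,0,0,0,0],[0,0,0,0,0,0,0]]]'

```text
clock: 6.72
tool_pos: [533.5, -161.4, 109.2]
tool_rot: [[-0.99, -0.141, -0.003], [-0.141, 0.99, 0.003], [0.002, 0.003, -1.0]]
ft_force: [3.9, -0.1, -14.7]
grip_width: 10.7
finger_force: 48.6
```

>>> step_arm --series '[[[0,0,0,0,0,-4,0],[0,0,0,0,0,-4,0],[0,0,0,0,0,-4,0],[0,0,0,0,0,-4,0],[0,0,0,0,0,0,0]]]'

```text
clock: 7.35
tool_pos: [533.5, -161.6, 109.7]
tool_rot: [[-0.991, 0.136, -0.003], [0.136, 0.991, 0.002], [0.003, 0.002, -1.0]]
ft_force: [3.3, 0.2, -15.8]
grip_width: 10.7
finger_force: 48.6
```

```bash
python3 - <<'E'
from bench import robot
import numpy as np
print({k:np.round(v,2).tolist() for k,v in robot.sense().items()})
E
```

```text
{'clock': 7.35, 'q': [-0.42, 0.23, 1.87, 0.0, 1.05, -1.86], 'qd': [0.0, -0.0, -0.0, -0.0, 0.0, -0.02], 'joint_efforts': [-0.89, -44.33, -31.78, -0.49, 0.88, 0.11], 'tool_pos': [533.48, -161.56, 109.75], 'tool_rot': [[-0.99, 0.14, -0.0], [0.14, 0.99, 0.0], [0.0, 0.0, -1.0]], 'ft_force': [3.34, 0.17, -15.84], 'wrist_torque': [0.11, -0.64, -0.0], 'finger_force': 48.56, 'grip_width': 10.73}
```

>>> step_arm --series '[[[0,0,-0.0004,0,0,-5,0],[0,0,0,0,0,-5,0],[0,0,0,0,0,-5,0],[0,0,0,0,0,-5,0],[0,0,0,0,0,-5,0],[0,0,0,0,0,0,0]]]'

```text
clock: 8.1
tool_pos: [533.4, -161.9, 109.6]
tool_rot: [[-0.841, 0.541, -0.003], [0.541, 0.841, 0.002], [0.003, -0.0, -1.0]]
ft_force: [1.8, 0.7, -16.1]
grip_width: 11.3
finger_force: 48.6
```

>>> step_arm --series '[[[0,0,0,0,0,-5,0],[0,0,0,0,0,-5,0],[0,0,0,0,0,-5,0],[0,0,0,0,0,-5,0],[0,0,0,0,0,-5,0],[0,0,0,0,0,0,0]]]'

```text
clock: 8.85
tool_pos: [533.3, -162.0, 109.7]
tool_rot: [[-0.534, 0.845, -0.003], [0.845, 0.534, 0.001], [0.003, -0.002, -1.0]]
ft_force: [0.5, 1.4, -16.0]
grip_width: 11.2
finger_force: 48.6
```

```bash
python3 - <<'E'
from bench import robot
import numpy as np
s=robot.sense();print({k:np.round(v,2).tolist() for k,v in s.items()});R=np.array(s['tool_rot']);print(np.degrees(np.arctan2(R[1,1],R[0,1])))
E
```

```text
{'clock': 8.85, 'q': [-0.42, 0.23, 1.87, -0.0, 1.05, -0.98], 'qd': [0.0, 0.0, -0.0, -0.0, 0.0, -0.02], 'joint_efforts': [-0.45, -44.73, -33.2, -0.22, 0.21, 0.13], 'tool_pos': [533.28, -162.05, 109.7], 'tool_rot': [[-0.53, 0.85, -0.0], [0.85, 0.53, 0.0], [0.0, -0.0, -1.0]], 'ft_force': [0.52, 1.37, -15.95], 'wrist_torque': [0.09, -0.21, -0.08], 'finger_force': 48.61, 'grip_width': 11.23}
32.29989690870354
```

>>> step_arm --series '[[[0,0,0,0,0,-4,0],[0,0,0,0,0,0,0],[0,0,-0.0015,0,0,0,0],[0,0,-0.0015,0,0,0,0],[0,0,-0.0015,0,0,0,0],[0,0,0,0,0,0,0]]]'

```text
clock: 9.6
tool_pos: [533.4, -162.1, 105.5]
tool_rot: [[-0.472, 0.882, -0.003], [0.882, 0.472, 0.001], [0.003, -0.002, -1.0]]
ft_force: [-4.9, 2.5, -13.6]
grip_width: 11.4
finger_force: 49.0
```

>>> step_arm --series '[[[0,0,-0.001,0,0,0,0],[0,0,-0.001,0,0,0,0],[0,0,0,0,0,0,0],[0,0,0,0,0,0,0]]]'

```text
clock: 10.1
tool_pos: [533.5, -162.3, 104.4]
tool_rot: [[-0.472, 0.881, -0.003], [0.881, 0.472, 0.001], [0.002, -0.002, -1.0]]
ft_force: [-7.3, 3.4, -9.4]
grip_width: 10.7
finger_force: 49.7
```

>>> step_arm --series '[[[-0.0005,0.0003,-0.0005,0,0,0,0],[-0.0005,0.0003,-0.0005,0,0,0,0],[0,0,-0.0005,0,0,0,0],[0,0,0,0,0,0,0]]]'

```text
clock: 10.6
tool_pos: [533.5, -162.3, 104.3]
tool_rot: [[-0.472, 0.881, -0.001], [0.881, 0.472, -0.0], [0.0, -0.001, -1.0]]
ft_force: [-6.1, 2.7, -5.8]
grip_width: 11.1
finger_force: 50.3
```

>>> step_arm --series '[[[-0.0006,0.0003,-0.0005,0,0,0,0],[0,0,-0.0003,0,0,0,0],[0,0,0,0,0,0,0.2],[0,0,0,0,0,0,0.35],[0,0,0,0,0,0,0.6],[0,0,0.003,0,0,0,0.6],[0,0,0.01,0,0,0,0.6],[0,0,0.03,0,0,0,0.6],[0,0,0.03,0,0,0,0.6]]]'

```text
clock: 11.72
tool_pos: [533.0, -161.8, 175.9]
tool_rot: [[-0.472, 0.882, -0.0], [0.882, 0.472, 0.0], [0.0, -0.0, -1.0]]
ft_force: [0.1, -0.9, 0.4]
grip_width: 51.1
finger_force: 0.0
```

>>> step_arm --series '[[[-0.03,0,0.05,0,0,6,0.6],[-0.05,0,0.04,0,0,10,0.6],[-0.06,0,0.02,0,0,10,0.6],[-0.06,0,0,0,0,10,0.6],[0,0,0,0,0,10,0.6],[0,0,0,0,0,10,0.6],[0,0,0,0,0,10,0.6],[0,0,0,0,0,4,0.6]]]'

```text
clock: 12.72
tool_pos: [335.0, -161.8, 284.4]
tool_rot: [[-0.99, -0.144, 0.001], [-0.144, 0.99, -0.001], [-0.001, -0.001, -1.0]]
ft_force: [0.2, 0.2, -0.3]
grip_width: 51.5
finger_force: 0.0
```

```bash
python3 - <<'E'
from h import *
c=cap('scene');s=robot.sense();print(s['tool_pos'],s['tool_rot'],s['q'])
a=cv2.convertScaleAbs(np.ascontiguousarray(c['img'][150:225,160:260,::-1]),alpha=1.4,beta=10)
c=cap('top');cv2.imwrite('raw_top.png',c['img'][...,::-1])
b=cv2.convertScaleAbs(np.ascontiguousarray(c['img'][160:235,250:350,::-1]),alpha=1.4,beta=10)
v=np.vstack([a,b]);cv2.imwrite('pics/chk.png',cv2.resize(v,None,fx=4,fy=4,interpolation=cv2.INTER_CUBIC))
E
```

```text
[ 335.00530771 -161.81563644  284.34571505] [[-9.89374648e-01 -1.45383868e-01  1.15618940e-03]
 [-1.45384881e-01  9.89374813e-01 -8.46501159e-04]
 [-1.02083706e-03 -1.00559925e-03 -9.99998973e-01]] [-6.39263913e-01 -4.06896637e-01  2.10910112e+00  1.05341173e-05
  1.43795526e+00 -2.35596317e+00]
```

View pics/chk.png

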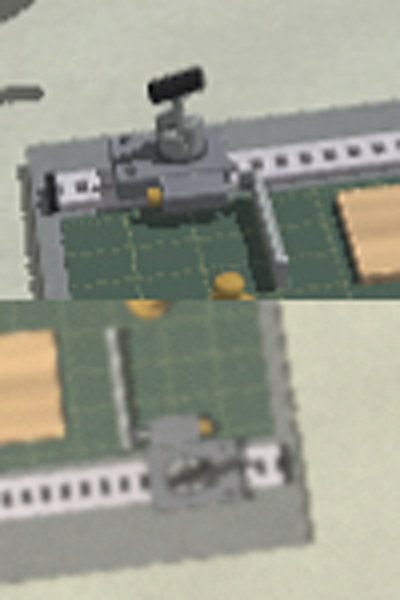

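The handle now hangs turned across: the bar is at about (177,85) in the scene half of the picture, raised and turned roughly 70°. I'll go behind the stop with shut fingers, tilted 20° so the gripper body clears the handle.

>>> step_arm --series '[[[0.024,-0.011,0,0,0,-10,0.4],[0.024,-0.011,0,0,0,-10,0.2],[0.024,-0.011,-0.01,0,0,-10,0],[0.024,-0.011,-0.01,0,0,-10,0],[0.024,-0.011,-0.01,0,0,-10,0],[0.024,-0.011,-0.01,0,0,-10,0],[0.024,-0.011,-0.02,0,0,-10,0],[0.024,-0.011,-0.02,0,0,-10,0],[0.02,-0.011,-0.024,0,0,-10,0],[0,0,0,0,0,0,0]]]'

```text
clock: 14.08
tool_pos: [546.4, -260.4, 177.1]
tool_rot: [[-0.142, 0.99, -0.004], [0.99, 0.142, 0.002], [0.003, -0.004, -1.0]]
ft_force: [-0.2, 0.0, 0.4]
grip_width: -0.1
finger_force: 0.0
```

>>> step_arm --series '[[[0,0,0,5,0.7,0,0],[0,0,0,5,0.7,0,0],[0,0,0,5,0.7,0,0],[0,0,0,4.8,0.7,0,0],[0,0,-0.02,0,0,0,0],[0,0,-0.02,0,0,0,0],[0,0,-0.02,0,0,0,0],[0,0,0,0,0,0,0]]]'

```text
clock: 15.08
tool_pos: [545.1, -258.8, 116.5]
tool_rot: [[-0.132, 0.99, -0.053], [0.929, 0.143, 0.342], [0.346, -0.004, -0.938]]
ft_force: [0.4, -0.4, -0.2]
grip_width: -0.2
finger_force: 0.0
```

```bash
python3 - <<'E'
from h import *
c=cap('scene');s=robot.sense();print({k:np.round(v,3).tolist() for k,v in s.items()})
p=np.array(s['tool_pos']);R=np.array(s['tool_rot'])
a=cv2.convertScaleAbs(np.ascontiguousarray(c['img'][110:215,140:280,::-1]),alpha=1.4,beta=10)
cv2.imwrite('pics/push0.png',cv2.resize(a,None,fx=5.7,fy=5.7,interpolation=cv2.INTER_CUBIC))
E
```

```text
{'clock': 15.125, 'q': [-0.675, 0.445, 1.604, 0.242, 1.361, -0.9], 'qd': [-0.003, -0.024, -0.033, 0.005, 0.004, 0.001], 'joint_efforts': [-0.03, -43.902, -25.539, 0.737, 0.991, -0.004], 'tool_pos': [546.084, -259.48, 118.028], 'tool_rot': [[-0.133, 0.99, -0.051], [0.929, 0.142, 0.34], [0.344, -0.002, -0.939]], 'ft_force': [0.126, -0.075, -0.461], 'wrist_torque': [-0.122, -0.042, -0.047], 'finger_force': 0.0, 'grip_width': -0.051}
```

View pics/push0.png

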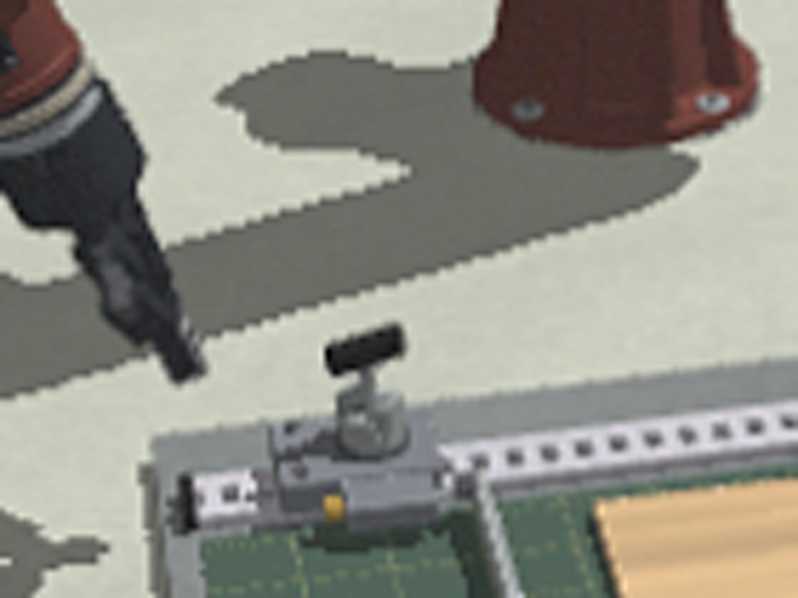

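>>> step_arm --series '[[[-0.001,0.007,-0.02,0,0,0,0],[-0.001,0.008,-0.02,0,0,0,0],[0,0,-0.02,0,0,0,0],[0,0,-0.009,0,0,0,0],[0,0,0,0,0,0,0],[0,0,0,0,0,0,0]]]'

```text
clock: 15.88
tool_pos: [545.6, -246.4, 51.2]
tool_rot: [[-0.133, 0.99, -0.047], [0.931, 0.141, 0.338], [0.341, 0.002, -0.94]]
ft_force: [-0.3, 0.3, 0.2]
grip_width: 0.2
finger_force: 0.0
```

>>> step_arm --series '[[[-0.0004,0.003,0,0,0,0,0],[-0.0004,0.003,0,0,0,0,0],[-0.0004,0.003,0,0,0,0,0],[0,0,0,0,0,0,0]]]'

```text
clock: 16.38
tool_pos: [543.7, -236.4, 50.7]
tool_rot: [[-0.134, 0.99, -0.048], [0.93, 0.142, 0.339], [0.342, 0.001, -0.94]]
ft_force: [-0.9, -0.2, 0.4]
grip_width: -0.2
finger_force: 0.0
```

>>> step_arm --series '[[[-0.0003,0.002,0,0,0,0,0],[-0.0003,0.002,0,0,0,0,0],[-0.0003,0.002,0,0,0,0,0],[-0.0003,0.002,0,0,0,0,0]]]'

```text
clock: 16.88
tool_pos: [542.6, -228.8, 50.6]
tool_rot: [[-0.133, 0.99, -0.048], [0.93, 0.142, 0.338], [0.342, 0.001, -0.94]]
ft_force: [0.3, -3.2, 0.2]
grip_width: -0.1
finger_force: 1.7
```

>>> step_arm --series '[[[-0.0004,0.003,0,0,0,0,0],[-0.0004,0.003,0,0,0,0,0],[-0.0004,0.003,0,0,0,0,0],[-0.0004,0.003,0,0,0,0,0],[-0.0004,0.003,0,0,0,0,0],[-0.0004,0.003,0,0,0,0,0],[-0.0004,0.003,0,0,0,0,0],[-0.0004,0.003,0,0,0,0,0],[-0.0004,0.003,0,0,0,0,0],[-0.0004,0.003,0,0,0,0,0]]]'

```text
clock: 18.12
tool_pos: [538.2, -198.5, 50.5]
tool_rot: [[-0.133, 0.99, -0.049], [0.93, 0.142, 0.339], [0.342, -0.0, -0.94]]
ft_force: [-1.8, -5.0, 0.5]
grip_width: -0.0
finger_force: 2.1
```

```bash
cat > gap.py <<'E'
from h import *
import sys
c=cap('top');s=robot.sense();print(np.round(s['tool_pos'],1),np.round(s['ft_force'],1))
t=np.radians(7.8);ex=np.array([np.cos(t),np.sin(t),0]);ey=np.array([-ex[1],ex[0],0])
o=np.array([596,-3.5,20]);g=cv2.cvtColor(c['img'],cv2.COLOR_RGB2GRAY).astype(np.float32)
hsv=cv2.cvtColor(c['img'],cv2.COLOR_RGB2HSV)
# gray and hue profiles along y' at x' in template area
for x in (20,35,50):
    ys=np.arange(-150,110,4.)
    P=proj(c,[o+x*ex+y*ey+[0,0,10] for y in ys]).astype(np.float32)
    v=cv2.remap(c['img'],P[:,0].reshape(1,-1),P[:,1].reshape(1,-1),cv2.INTER_LINEAR)[0].astype(int)
    print(x,' '.join(f'{int(y)}:{a[0]},{a[2]}' for y,a in zip(ys,v)))
im=cv2.convertScaleAbs(np.ascontiguousarray(c['img'][130:240,180:335,::-1]),alpha=1.3)
cv2.imwrite(f'pics/{sys.argv[1]}.png',cv2.resize(im,None,fx=5.16,fy=5.16,interpolation=cv2.INTER_CUBIC))
E
python3 gap.py mid
```

```text
[ 538.1 -197.9   50.5] [-2.7 -4.1 -0.3]
20 -150:71,69 -146:73,70 -142:72,69 -138:71,70 -134:71,69 -130:69,68 -126:69,69 -122:70,69 -118:70,70 -114:70,71 -110:70,70 -106:70,70 -102:71,70 -98:75,71 -94:75,71 -90:72,70 -86:71,70 -82:67,67 -78:61,59 -74:55,51 -70:63,60 -66:96,91 -62:123,118 -58:114,110 -54:90,87 -50:76,73 -46:76,72 -42:72,69 -38:73,67 -34:96,71 -30:138,87 -26:153,93 -22:155,95 -18:155,94 -14:154,93 -10:154,94 -6:155,95 -2:153,93 2:154,94 6:153,93 10:154,94 14:154,95 18:151,91 22:153,94 26:152,92 30:153,94 34:153,94 38:154,94 42:154,93 46:154,94 50:154,95 54:153,93 58:153,93 62:153,92 66:152,92 70:152,93 74:153,94 78:154,95 82:150,92 86:129,82 90:91,65 94:80,71 98:115,110 102:149,143 106:159,153
35 -150:77,72 -146:81,73 -142:83,74 -138:81,74 -134:76,72 -130:72,69 -126:72,69 -122:75,71 -118:75,72 -114:74,71 -110:76,71 -106:76,71 -102:77,72 -98:75,70 -94:83,75 -90:80,73 -86:76,72 -82:71,70 -78:60,57 -74:57,52 -70:61,55 -66:87,81 -62:110,104 -58:104,98 -54:84,80 -50:73,72 -46:75,72 -42:75,71 -38:69,63 -34:86,64 -30:126,79 -26:150,92 -22:156,94 -18:156,94 -14:156,95 -10:155,9
[... 299 characters left out ...]
0:73,71 -146:76,71 -142:73,71 -138:71,71 -134:70,69 -130:70,69 -126:71,70 -122:70,69 -118:70,69 -114:71,70 -110:71,70 -106:71,70 -102:72,70 -98:75,71 -94:76,72 -90:73,71 -86:71,70 -82:69,68 -78:63,62 -74:56,53 -70:61,57 -66:89,85 -62:122,116 -58:122,117 -54:94,91 -50:76,73 -46:75,72 -42:72,71 -38:71,69 -34:103,75 -30:157,101 -26:172,105 -22:172,104 -18:172,103 -14:171,103 -10:170,102 -6:172,105 -2:171,103 2:171,103 6:171,104 10:171,103 14:172,104 18:171,103 22:172,104 26:172,103 30:171,102 34:171,103 38:171,102 42:169,101 46:170,103 50:171,103 54:171,103 58:171,103 62:171,103 66:170,102 70:170,102 74:170,103 78:170,103 82:167,100 86:142,87 90:95,66 94:73,66 98:104,100 102:144,138 106:158,151
```

View pics/mid.png

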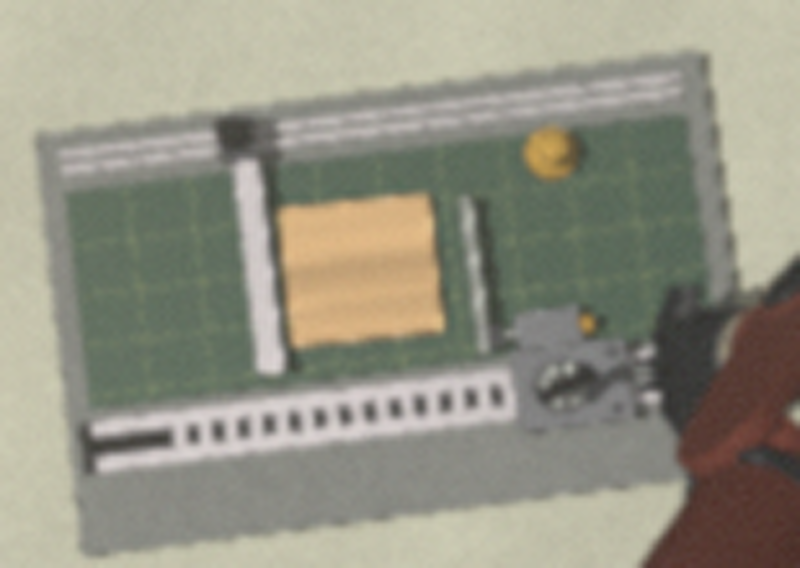

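The blade's front face is about 20 mm short of the template at (440,265), and the template is about 8 mm short of the fence at (280,290). I push on, more slowly.

>>> step_arm --series '[[[-0.0003,0.002,0,0,0,0,0],[-0.0003,0.002,0,0,0,0,0],[-0.0003,0.002,0,0,0,0,0],[-0.0003,0.002,0,0,0,0,0],[-0.0003,0.002,0,0,0,0,0],[-0.0003,0.002,0,0,0,0,0],[-0.0003,0.002,0,0,0,0,0],[-0.0001,0.001,0,0,0,0,0],[-0.0001,0.001,0,0,0,0,0],[-0.0001,0.001,0,0,0,0,0]]]'

```text
clock: 19.42
tool_pos: [535.9, -181.7, 50.5]
tool_rot: [[-0.133, 0.99, -0.048], [0.93, 0.142, 0.339], [0.342, 0.0, -0.94]]
ft_force: [-2.6, -4.9, -0.2]
grip_width: 0.1
finger_force: 2.0
```

>>> step_arm --series '[[[-0.0001,0.001,0,0,0,0,0],[-0.0001,0.001,0,0,0,0,0],[-0.0001,0.001,0,0,0,0,0],[-0.0001,0.0005,0,0,0,0,0],[-0.0001,0.0005,0,0,0,0,0],[0,0.0005,0,0,0,0,0]]]'

```text
clock: 20.18
tool_pos: [535.5, -177.2, 50.6]
tool_rot: [[-0.133, 0.99, -0.048], [0.93, 0.142, 0.339], [0.342, 0.0, -0.94]]
ft_force: [-2.8, -4.3, 1.0]
grip_width: 0.1
finger_force: 2.0
```

>>> step_arm --series '[[[-0.0001,0.0005,0,0,0,0,0],[-0.0001,0.0005,0,0,0,0,0],[-0.0001,0.0005,0,0,0,0,0],[0,0.0005,0,0,0,0,0]]]'

```text
clock: 20.68
tool_pos: [535.2, -175.2, 50.5]
tool_rot: [[-0.133, 0.99, -0.048], [0.93, 0.142, 0.339], [0.342, 0.0, -0.94]]
ft_force: [-2.8, -5.1, -0.4]
grip_width: -0.1
finger_force: 2.0
```

>>> step_arm --series '[[[-0.0001,0.0004,0,0,0,0,0],[0,0.0004,0,0,0,0,0],[-0.0001,0.0004,0,0,0,0,0]]]'

```text
clock: 21.05
tool_pos: [535.1, -174.4, 50.6]
tool_rot: [[-0.133, 0.99, -0.048], [0.93, 0.142, 0.338], [0.341, 0.0, -0.94]]
ft_force: [-1.9, -4.7, 0.6]
grip_width: -0.4
finger_force: 2.4
```

>>> step_arm --series '[[[-0.0001,0.0004,0,0,0,0,0],[0,0.0004,0,0,0,0,0],[-0.0001,0.0004,0,0,0,0,0]]]'

```text
clock: 21.42
tool_pos: [534.9, -173.2, 50.6]
tool_rot: [[-0.133, 0.99, -0.048], [0.93, 0.142, 0.338], [0.341, 0.0, -0.94]]
ft_force: [-2.7, -4.8, 0.7]
grip_width: -0.0
finger_force: 2.4
```

```bash
sed -i 's/cv2.imwrite/0 and cv2.imwrite/; s/-150,110,4/-50,112,2/' gap.py; python3 gap.py x | cut -c1-2000 | sed 's/-[0-9]*:155,9[0-9] //g' | awk '{n=split($0,a," "); printf "%s ",a[1]; for(i=2;i<=n;i++){split(a[i],b,":"); if(b[1]<-20||b[1]>78) printf "%s ",a[i]} print ""}'
```

```text
[ 534.9 -173.1 [-2.7 -0.6] 
20 -50:55,52 -48:54,50 -46:60,55 -44:68,63 -42:83,79 -40:102,98 -38:115,110 -36:121,115 -34:123,113 -32:121,102 -30:125,95 -28:134,90 -26:142,88 -24:148,91 -22:153,93 80:153,94 82:152,94 84:150,94 86:141,89 88:129,84 90:109,74 92:89,65 94:89,74 96:89,84 98:115,110 100:141,135 102:148,142 104:156,150 106:158,152 108:160,153 110:158,152 
35 -50:58,53 -48:56,51 -46:56,51 -44:61,57 -42:72,68 -40:86,82 -38:102,98 -36:114,107 -34:120,108 -32:128,107 -30:139,103 -28:148,99 -26:152,97 -24:156,95 -22:156,94 80:161,99 82:162,99 84:158,96 86:153,93 88:131,82 90:109,71 92:98,74 94:90,80 96:109,102 98:134,128 100:146,140 102:156,149 104:159,152 106:160,153 108:160,153 110:159,152 
50 -50:58,54 -48:56,51 -46:59,53 -44:72,66 -42:86,80 -40:107,101 -38:123,117 -36:130,121 -34:136,122 -32:141,114 -30:147,107 -28:156,104 -26:164,102 -24:167,101 -22:170,101 80:171,103 82:168,101 84:164,99 86:150,93 88:133,85 90:111,75 92:86,65 94:82,69 96:87,82 98:104,100 100:128,124 102:144,139 104:153,147 106:158,151 108:158,151 110:157,151
```

The blade has reached the template, and about 5–7 mm to the fence remain.

>>> step_arm --series '[[[-0.0001,0.0007,0,0,0,0,0],[-0.0001,0.0007,0,0,0,0,0],[-0.0001,0.0007,0,0,0,0,0],[-0.0001,0.0007,0,0,0,0,0]]]'

```text
clock: 21.98
tool_pos: [534.5, -170.4, 50.6]
tool_rot: [[-0.133, 0.99, -0.048], [0.93, 0.142, 0.338], [0.341, 0.0, -0.94]]
ft_force: [-3.2, -5.7, 0.6]
grip_width: 0.1
finger_force: 2.4
```

>>> step_arm --series '[[[-0.0001,0.0004,0,0,0,0,0],[0,0.0004,0,0,0,0,0],[-0.0001,0.0004,0,0,0,0,0]]]'

```text
clock: 22.35
tool_pos: [534.3, -169.2, 50.6]
tool_rot: [[-0.133, 0.99, -0.048], [0.93, 0.142, 0.338], [0.341, 0.0, -0.94]]
ft_force: [-1.9, -5.2, -0.5]
grip_width: -0.4
finger_force: 2.4
```

>>> step_arm --series '[[[-0.0001,0.0004,0,0,0,0,0],[0,0.0004,0,0,0,0,0],[-0.0001,0.0004,0,0,0,0,0]]]'

```text
clock: 22.72
tool_pos: [534.2, -168.0, 50.6]
tool_rot: [[-0.133, 0.99, -0.048], [0.93, 0.142, 0.338], [0.341, 0.001, -0.94]]
ft_force: [-1.8, -4.3, -0.7]
grip_width: 0.2
finger_force: 2.4
```

>>> step_arm --series '[[[-0.0001,0.0004,0,0,0,0,0],[0,0.0004,0,0,0,0,0],[-0.0001,0.0004,0,0,0,0,0]]]'

```text
clock: 23.1
tool_pos: [534.0, -166.8, 50.6]
tool_rot: [[-0.133, 0.99, -0.048], [0.93, 0.142, 0.338], [0.341, 0.001, -0.94]]
ft_force: [-2.7, -5.2, -0.7]
grip_width: 0.0
finger_force: 2.4
```

>>> step_arm --series '[[[-0.0001,0.0004,0,0,0,0,0],[0,0.0004,0,0,0,0,0]]]'

```text
clock: 23.35
tool_pos: [533.8, -166.0, 50.5]
tool_rot: [[-0.133, 0.99, -0.048], [0.93, 0.142, 0.338], [0.341, 0.0, -0.94]]
ft_force: [-2.9, -5.4, -0.9]
grip_width: 0.1
finger_force: 2.4
```

```bash
python3 gap.py x | awk '{n=split($0,a," "); printf "%s ",a[1]; for(i=2;i<=n;i++){split(a[i],b,":"); if(b[1]<-20||b[1]>78) printf "%s ",a[i]} print ""}'
```

```text
[ 533.8 -165.9 [-2.2 
20 -50:70,68 -48:69,65 -46:65,59 -44:60,53 -42:56,51 -40:54,50 -38:59,56 -36:70,67 -34:87,83 -32:110,105 -30:126,119 -28:137,125 -26:147,125 -24:154,119 -22:159,111 80:150,92 82:150,92 84:149,91 86:146,89 88:141,86 90:125,77 92:108,69 94:104,79 96:101,88 98:120,110 100:139,132 102:148,141 104:156,150 106:158,152 108:159,153 110:158,151 
35 -50:71,70 -48:67,65 -46:63,61 -44:60,56 -42:58,53 -40:57,53 -38:59,54 -36:65,61 -34:79,75 -32:93,88 -30:104,100 -28:114,106 -26:118,102 -24:124,97 -22:136,94 80:164,98 82:165,98 84:164,98 86:162,98 88:154,93 90:144,87 92:132,87 94:121,89 96:127,107 98:139,129 100:148,140 102:156,148 104:158,151 106:159,152 108:159,153 110:159,153 
50 -50:67,65 -48:63,59 -46:59,54 -44:56,52 -42:54,51 -40:52,49 -38:54,51 -36:68,64 -34:83,79 -32:104,100 -30:124,119 -28:134,125 -26:144,128 -24:154,123 -22:164,117 80:169,102 82:169,102 84:170,102 86:167,101 88:163,98 90:148,91 92:129,81 94:117,81 96:108,88 98:115,103 100:132,124 102:145,138 104:152,145 106:157,150 108:158,151 110:157,151
```

>>> step_arm --series '[[[-0.0001,0.0004,0,0,0,0,0],[0,0.0004,0,0,0,0,0],[-0.0001,0.0004,0,0,0,0,0]]]'

```text
clock: 23.78
tool_pos: [533.7, -165.2, 50.6]
tool_rot: [[-0.133, 0.99, -0.048], [0.931, 0.142, 0.337], [0.34, 0.001, -0.94]]
ft_force: [-3.5, -6.5, 0.5]
grip_width: 0.0
finger_force: 3.0
```

>>> step_arm --series '[[[-0.0001,0.0004,0,0,0,0,0],[0,0.0003,0,0,0,0,0],[0,0.0003,0,0,0,0,0]]]'

```text
clock: 24.15
tool_pos: [533.7, -165.0, 50.6]
tool_rot: [[-0.134, 0.99, -0.047], [0.931, 0.142, 0.335], [0.339, 0.001, -0.941]]
ft_force: [-2.8, -7.6, -0.2]
grip_width: 0.5
finger_force: 3.8
```

>>> step_arm --series '[[[0,0.0002,0,0,0,0,0],[0,0.0002,0,0,0,0,0],[0,0,0,0,0,0,0]]]'

```text
clock: 24.52
tool_pos: [533.7, -165.0, 50.6]
tool_rot: [[-0.134, 0.99, -0.047], [0.932, 0.142, 0.335], [0.338, 0.001, -0.941]]
ft_force: [-2.9, -8.8, 0.0]
grip_width: -0.3
finger_force: 4.0
```

```bash
cat > sk.py <<'E'
from h import *
# sub-pixel edge slopes: template far edge / near edge vs fence & blade, in board frame
t=np.radians(7.8);ex=np.array([np.cos(t),np.sin(t),0]);ey=np.array([-ex[1],ex[0],0]);o=np.array([596,-3.5,20])
imgs=[];
for _ in range(4): c=cap('top'); imgs.append(c['img'].astype(np.float32))
im=np.mean(imgs,0); sat=im[...,0]-im[...,2]
xs=np.arange(-38,52,3.); ys=np.arange(70,120,.5); yn=np.arange(-50,0,.5)
def edge(ch,ys,th,dirn,z):
    r=[]
    for x in xs:
        P=proj(c,[o+x*ex+y*ey+[0,0,z] for y in ys]).astype(np.float32)
        v=cv2.remap(ch,P[:,0].reshape(1,-1),P[:,1].reshape(1,-1),cv2.INTER_LINEAR)[0]
        m=(v[:-1]-th)*(v[1:]-th)<0
        m&=(np.diff(v)*dirn>0); i=np.flatnonzero(m); r.append(ys[i[0]] if len(i) else np.nan)
    r=np.array(r);k=~np.isnan(r);a=np.polyfit(xs[k],r[k],1);return np.round([a[0],np.polyval(a,0),np.std(r[k]-np.polyval(a,xs[k]))],4)
print('template far',edge(sat,ys,30,-1,10)); print('template near',edge(sat,yn,30,1,10)); print('fence',edge(im[...,2],ys,120,1,22)); print('blade rear',edge(im[...,2],yn-10,85,1,20))
s=robot.sense();print(np.round(s['tool_pos'],2),np.round(s['ft_force'],1))
E
python3 sk.py
```

```text
template far [3.41000e-02 9.30854e+01 1.14520e+00]
template near [-2.10000e-03 -2.35527e+01  8.34100e-01]
fence [2.27000e-02 9.70587e+01 8.82400e-01]
blade rear [ 9.3000e-03 -3.2451e+01  6.8220e-01]
[ 533.72 -165.03   50.6 ] [-3.5 -8.  -0.6]
```

The arm has stalled against the fence at about 4 N net. I release by backing straight off, then rise.

>>> step_arm --series '[[[0,0,0,0,0,0,0],[0,-0.001,0,0,0,0,0],[0.0001,-0.001,0,0,0,0,0],[0.0005,-0.004,0,0,0,0,0],[0.002,-0.012,0,0,0,0,0],[0.002,-0.012,0.01,0,0,0,0],[0.002,-0.012,0.04,0,0,0,0],[0,-0.02,0.05,0,0,0,0],[-0.01,-0.04,0.04,0,0,0,0],[-0.02,-0.05,0.03,0,0,0,0]]]'

```text
clock: 25.98
tool_pos: [511.3, -316.6, 224.3]
tool_rot: [[-0.136, 0.99, -0.045], [0.931, 0.143, 0.336], [0.339, 0.004, -0.941]]
ft_force: [0.6, -0.8, -0.7]
grip_width: -0.1
finger_force: 0.0
```

```bash
python3 sk.py; python3 - <<'E'
from h import *
c=cap('top');a=c['img'][140:240,185:335,::-1];d=cap('scene');b=d['img'][155:255,170:320,::-1]
v=cv2.convertScaleAbs(np.ascontiguousarray(np.vstack([a,b])),alpha=1.3);cv2.imwrite('pics/end.png',cv2.resize(v,None,fx=3,fy=3,interpolation=cv2.INTER_CUBIC))
E
```

```text
template far [3.22000e-02 9.31366e+01 1.09260e+00]
template near [-1.20000e-03 -2.36174e+01  8.33900e-01]
fence [2.05000e-02 9.69208e+01 8.06100e-01]
blade rear [ 9.30000e-03 -3.25847e+01  6.63300e-01]
[ 510.51 -316.78  222.25] [ 0.5  0.1 -0. ]
```

View pics/end.png

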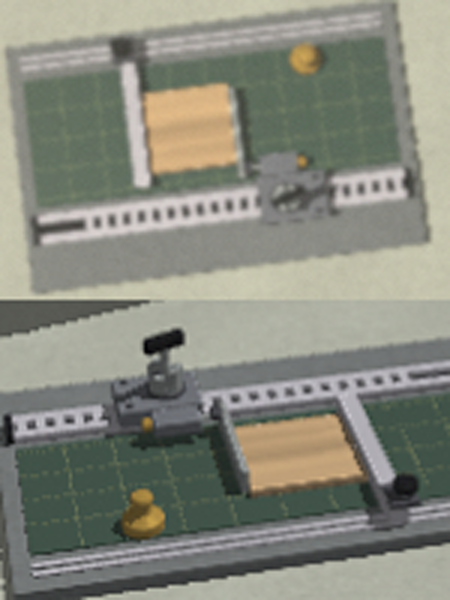

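The top half shows the template at (190,127), tight between the fence (140,125) and the blade (240,130). The bottom half shows the bar still parked up and turned at (163,341), and the paperweight where it was. I'm handing in.

```bash
python3 -c "
from bench import robot
print(robot.sign_off())"
```

```text
the job is handed in; nothing more can be done
None
```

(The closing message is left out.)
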